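# Open the red-knob sample case by its index plunger

## Robot

A 6-joint arm with a two-finger parallel gripper is mounted at the origin on a cart in front of the work surface, level with it; the furniture and walls round the work are solid. World frame = base frame: x ahead of the robot, y to its left, z up, the work surface at z = 0. Lengths are in m, angles in rad, forces in N, time in s.
With the tool pointing down it reaches from about 0.35 to 0.875 m from the base axis. Payload 4.2 kg.
Tool frame: the origin (TCP) lies on the centre line of the jaws, within the pads' length; the fingertips stand 8 mm ahead of it and the grasp point (between the pads) lies 11 mm behind it; z points along the fingers, x is the direction in which the jaws open and shut, and the axes are right-handed (so a half turn about z gives the same grasp; the last joint's range is limited). The gripper opens to 87 mm and grips with 3 to 60 N. Pads are 19 mm wide; open, the fingers measure 117 mm over their backs; the gripper's body (75 mm by 190 mm) begins 51 mm behind the grasp point.
Start: joints at [-1.069, 0.385, 0.008, 0, -1.194, -0.259], TCP at [0.15, -0.607, 0.197] pointing down, gripper open.
Joint ranges: [-3.14, 3.14], [-1.21, 2.06], [-1.07, 1.41], [-3.16, 2.05], [-2.99, -0.16], [-3.1, 3.1]. Speed limits (rad/s): [2.79, 2.79, 3.14, 3.14, 3.14, 3.14].

## Interface

Orientations are given as a rotation vector (axis times angle).
In Python, from workcell import state, viewer, order gives the robot as it stands. The module is installed in compiled form; this text tells all that it offers.
- The arm moves only by the tool servo_tool, never from a script. Its argument "commands" is a list of rows, each a list of 3 entries, a list of its own where there are three numbers: the shift along the tool's x, y, z in mm, then the turn, a rotation vector about the tool's x, y, z in degrees, then the closure in counts, from 0 (fully open) to 255 (shut). A call has 1 to 8 rows; each row is the pose to reach, as a shift and turn from the pose measured when the call began, along the tool's axes at that moment; what a row does not reach only later rows make up. A row lasts 1/12 s, in which the tool goes at most 41.7 mm and 7.16 degrees, less where a joint would pass 70% of its speed; a pose out of reach is approached as far as the arm can. A call with a gripper value outside its range is refused whole. The fingers move at their own pace and stop on an object; "newtons" is the grip in N (left out, the last holds). Time passes only in rows, so rows that repeat a pose let the fingers close. It gives the time, the measured TCP pose, the force and the opening at its end, in the units of the state.
- state(): the state, without advancing time (a new reading comes with each control period).
- viewer.camera(name): name is "scene" or "top" or "wrist"; returns (picture, depth): 420x560x3 uint8, red, green, blue; 420x560 float32, m along the optical axis (not along the pixel's ray), 0 where there is no reading.
- viewer.camera_info(name): a dict with "vertical_fov" (degrees; the focal length in pixels is half the picture's height over the tangent of half this angle, whatever the lens; pixels are square), "cx", "cy" (the principal point, pixels), "pose" (4x4, takes a point from camera to world coordinates); the wrist camera has in their place "tool_from_camera" (4x4, takes a point from camera to tool coordinates, whose origin is the TCP and whose axes are the tool frame's). Camera axes: x right, y up, looking along -z (the intrinsics and any distortion apply to the point x, -y, -z); pixel columns grow to the right and rows downward; lengths in m; the calibration is good to about 2 mm. A picture is of the moment at which its call begins: read the wrist's pose just before it. camera_info takes no time and is no camera call.
- order.finish_job(): hands the job in, once; it reports no verdict.
The state is a dict: "time": time; "joints": joint angles; "dq": joint speeds; "joint_torque": joint torques, N m; "ee_pos": TCP position; "tool_rot": TCP orientation; "wrist_force": force on the tool from outside, world axes, zero at the start; "moment": the same for the moment, N m; "width": finger opening in m.
Only numpy, scipy, OpenCV 4.12 (cv2) and the standard library are available. Lean on these libraries where they do the work, as an engineer would, in place of code of your own. Each camera call takes 0.05 s, during which the arm holds its last target. There are 200 camera calls.

## Task

Open the sample case with the red plunger knob: pull the knob straight up against its spring to free the cover, keep it pulled while you slide the cover off the sample bay, away from the robot, by the knob, then let go so that the pin drops into the long slot and locks the cover open. Leave the case with the blue knob shut.

Things in the scene. Friction and masses are not known exactly. Their poses are not given: they have to be found in the camera images.
- red_knob (a point): Centre (half-way up) of the red pull knob; moves with it. Upright knurled cylinder, 25 mm wide, 27 mm tall, does not turn; its underside is 14 mm above the cover it stands on (on a 22 mm wide collar), its centre starts 75 mm above the bench. Grip its side from above. Axes: z up; x level, the way the cover slides open: away from the robot, within 0.25 rad of the robot's x.
- red_plunger (a joint): How far the red knob is pulled up, m: 0 down, 0.016 end of stroke. Spring: 4 N when down, 9 N at the end. Down in its hole, the pin locks the cover; from 0.008 up it is clear, so pull to about 0.012. Let go, it springs down: onto the plain plate it stops at 0.008, over the hole or the slot it drops to 0.
- red_cover (a joint): How far the clear cover is slid open along the knob's x axis, m: 0 shut, 0.095 end stop. Friction 1 to 2 N. From 0.077 to 0.095 the pin is over the long slot in the metal far half of the case; aim for 0.086. The case, grey, 214 x 100 x 50 mm, is fixed; the tops of its two rails, 77 mm apart, lie 25 mm below the knob's centre at the start.
- blue_cover (a joint): How far the cover of the second case, equal but with a blue knob and standing beside the first, is open, m: 0 shut. It must stay shut.

How it is judged:
By the outcome, as a careful person would: the job done as asked, in the order asked, and still so for the second after the job is handed in, with the robot touching nothing.
It also fails if it takes over 35 s, if anything falls off the work surface, if the arm or the gripper's body presses on something with over 40 N, if the wrist force passes 120 N, or if a joint passes its speed limit or range.

## Working session

There is one attempt and no reset: what is moved stays moved. The work goes in short steps, Python scripts to look and compute and a tool call to move; the robot and the scene stay as the last step left them, time stands still between calls to the robot, and variables do not carry over. Pictures are saved under pics/ and viewed, about 8 in all and at most 12, crops included, and the job is handed in when it is done.

Besides the shell and the picture viewer there is one more tool, called after ">>>" by a JSON object that holds its "api" and its "payload", one argument or row to a line. servo_tool: Moves the arm, as the interface text tells. Its arguments: {"type":"object","properties":{"commands":{"type":"array","items":{"type":"array"}},"newtons":{"type":"number"}},"required":["commands"]}

```bash
mkdir -p pics
cat > h.py <<'E'
import numpy as np, cv2
from workcell import state, viewer, order
from scipy.spatial.transform import Rotation as R
def cam(name):
    s=state(); im,d=viewer.camera(name); i=viewer.camera_info(name)
    if name=="wrist":
        T=np.eye(4); T[:3,:3]=R.from_rotvec(s["tool_rot"]).as_matrix(); T[:3,3]=s["ee_pos"]
        P=T@np.array(i["tool_from_camera"])
    else: P=np.array(i["pose"])
    f=im.shape[0]/2/np.tan(np.radians(i["vertical_fov"])/2)
    v,u=np.mgrid[:im.shape[0],:im.shape[1]]
    k=np.stack([(u-i["cx"])/f*d,-(v-i["cy"])/f*d,-d],-1)
    W=k@P[:3,:3].T+P[:3,3]; W[d==0]=np.nan
    return im,d,W,i
def save(n,im): cv2.imwrite(f"pics/{n}.png",im[...,::-1])
def blob(im,W,c):
    h=cv2.cvtColor(im,cv2.COLOR_RGB2HSV); H,S,V=[h[...,k].astype(int) for k in range(3)]
    m=(S>130)&(V>50)&(((H<8)|(H>172)) if c=="red" else ((H>100)&(H<130)))
    n,l,st,ce=cv2.connectedComponentsWithStats(m.astype(np.uint8))
    for k in range(1,n):
        if st[k,4]>30:
            p=W[l==k]; p=p[~np.isnan(p[:,0])]
            if len(p)==0: print(c,ce[k],"nodepth");continue
            top=p[p[:,2]>np.percentile(p[:,2],95)-.004]
            print(c,"px",ce[k].round(),st[k],"med",np.median(p,0).round(4),"top mean",top.mean(0).round(4),len(top),"mid",((top.max(0)+top.min(0))/2).round(4))
E
python3 - <<'E'
from h import *
s=state(); print(s)
for n in("top","scene"):
    im,d,W,i=cam(n); save(n,im); print(n,{k:v for k,v in i.items() if k!="pose"},np.round(i["pose"],3).tolist())
    blob(im,W,"red"); blob(im,W,"blue")
print({k:(np.round(v,3).tolist()) if k=="tool_from_camera" else v for k,v in viewer.camera_info("wrist").items()})
E
```

```text
{'time': 0.0, 'joints': array([-1.06943667e+00,  3.85574740e-01,  6.62812475e-03, -5.19261783e-04,
       -1.19399261e+00, -2.58597203e-01]), 'dq': array([-1.15009170e-03, -7.07865560e-04,  4.31512522e-04, -1.40640422e-03,
        1.28254444e-05,  5.02894658e-04]), 'joint_torque': array([ 9.86975579e-05, -3.90664566e+01,  1.87405050e+01,  4.21971112e+00,
        1.10343355e-02, -1.68953329e-04]), 'ee_pos': array([ 0.15010245, -0.60602991,  0.19604658]), 'tool_rot': array([-1.93525737e+00, -2.47248975e+00, -2.02309977e-03]), 'wrist_force': array([ 0.0325153 , -0.08086144, -0.29471933]), 'moment': array([ 0.0406995 , -0.03074079, -0.02570516]), 'width': 0.08720571374297743}
top {'vertical_fov': 56.51144918022995, 'cx': 279.26069847378017, 'cy': 200.20602925441025} [[-0.047, 0.977, -0.209, 0.348], [-0.999, -0.046, 0.008, -0.105], [-0.001, 0.209, 0.978, 0.908], [0.0, 0.0, 0.0, 1.0]]
red px [ 77. 125.] [ 73 121   9   9  51] med [0.7401 0.3599 0.037 ] top mean [0.7389 0.3588 0.0374] 39 mid [0.7391 0.3605 0.0377]
red px [320. 205.] [316 200  10  10  55] med [ 0.506  -0.1981  0.0885] top mea
[... 325 characters left out ...]
.3568 0.0368] top mean [0.7382 0.3573 0.037 ] 51 mid [0.7367 0.3585 0.0372]
red px [225. 230.] [218 220  14  21 220] med [ 0.519  -0.2064  0.0841] top mean [ 0.5133 -0.2041  0.0891] 97 mid [ 0.5121 -0.2038  0.0891]
blue px [308. 167.] [303 158  12  18 170] med [0.4709 0.0116 0.0828] top mean [0.4662 0.0152 0.0888] 68 mid [0.4648 0.0154 0.0887]
blue px [394. 259.] [371 246  38  35  57] med [0.6924 0.0424 0.005 ] top mean [0.6922 0.0453 0.0072] 26 mid [0.6956 0.0171 0.0076]
{'vertical_fov': 60.1810577493799, 'cx': 278.92203885455694, 'cy': 212.12485604614895, 'tool_from_camera': [[1.0, -0.001, 0.0, -0.001], [-0.001, -0.956, -0.292, -0.08], [0.001, 0.292, -0.956, -0.188], [0.0, 0.0, 0.0, 1.0]]}
```

View pics/top.png

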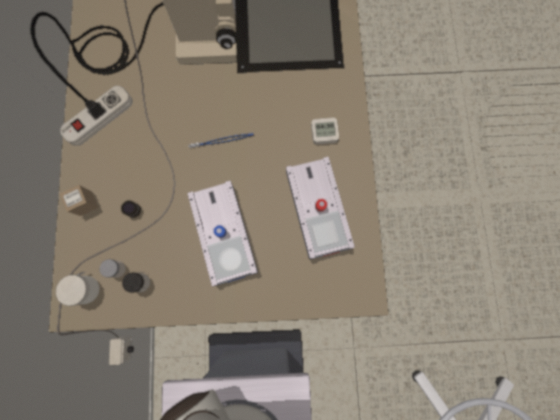

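View pics/scene.png

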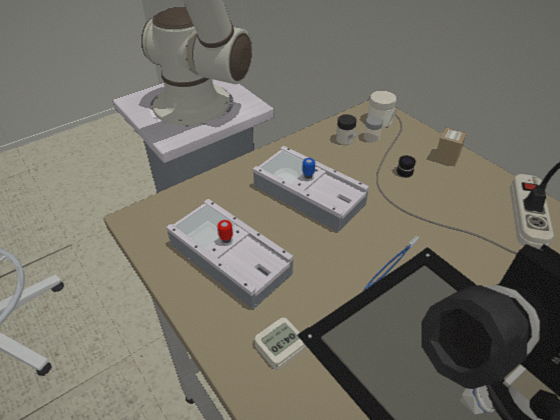

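The top view shows the red knob at px (320,205) and the blue one at (220,231). The scene view shows both covers shut, and the red knob is at about (0.51, -0.20). The tool's jaws already lie roughly across the slide direction, so I'll hover over the red knob next.

>>> {"api": "servo_tool", "payload": {
  "commands": [
    [[11,16,0],[0,0,0],0],
    [[31,45,0],[0,0,0],0],
    [[53,77,0],[0,0,0],0],
    [[75,109,0],[0,0,0],0],
    [[98,141,0],[0,0,0],0],
    [[120,174,0],[0,0,0],0],
    [[142,206,0],[0,0,0],0],
    [[165,239,0],[0,0,0],0]
  ]
}}

```text
time: 0.77
ee_pos: [0.3431, -0.3868, 0.1962]
tool_rot: [-1.936, -2.472, -0.002]
wrist_force: [0.4, -0.3, 0.5]
width: 0.0872
```

>>> {"api": "servo_tool", "payload": {
  "commands": [
    [[22,32,0],[0,0,0],0],
    [[45,64,0],[0,0,0],0],
    [[67,97,0],[0,0,0],0],
    [[90,130,0],[0,0,0],0],
    [[112,162,0],[0,0,0],0],
    [[130,188,0],[0,0,0],0],
    [[141,203,0],[0,0,0],0],
    [[141,203,0],[0,0,0],0]
  ]
}}

```text
time: 1.43
ee_pos: [0.5084, -0.1985, 0.1958]
tool_rot: [-1.93, -2.476, -0.002]
wrist_force: [0.2, -0.5, 0.1]
width: 0.0871
```

Run:
```python
from h import *
im,d,W,i=cam("wrist"); save("w1",im)
s=state(); print(s["time"],s["ee_pos"],s["tool_rot"],s["wrist_force"])
blob(im,W,"red")
# case top layer: rails at z~.05
m=(np.abs(W[...,2]-.05)<.005); p=W[m][:,:2].astype(np.float32)
for x in [p]:
    r=cv2.minAreaRect(x); print(r)
```

```text
1.4833 [ 0.50703647 -0.19969395  0.19576261] [-1.93098401e+00 -2.47381020e+00 -1.12236077e-03] [-0.4493179   0.13666739 -0.26511235]
red px [273. 198.] [260 183  28  32 575] med [ 0.5058 -0.2045  0.0888] top mean [ 0.5092 -0.2041  0.089 ] 463 mid [ 0.5096 -0.2039  0.0884]
((0.4910179376602173, -0.09116587042808533), (0.21443942189216614, 0.32850638031959534), 11.554574966430664)
```

View pics/w1.png

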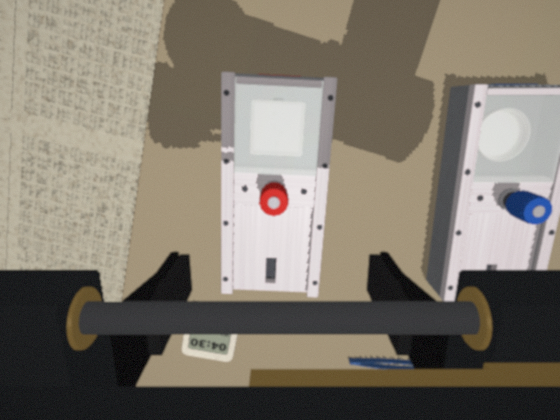

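The wrist view, upside down with the far end at the bottom, shows the red knob at (273,198) and the slot at (271,270). The knob top is at (0.5094, -0.204). I still need the case's yaw.

Run:
```python
from h import *
im,d,W,i=cam("wrist")
m=(np.abs(W[...,2]-.05)<.006)&(np.hypot(W[...,0]-.51,W[...,1]+.204)<.13)
n,l,st,ce=cv2.connectedComponentsWithStats(cv2.morphologyEx(m.astype(np.uint8),cv2.MORPH_OPEN,np.ones((3,3))))
k=1+st[1:,4].argmax(); print(st[k]); print(cv2.minAreaRect(W[l==k][:,:2].astype(np.float32)))
# rails' right edge fits: extreme columns per row
P=[[],[]]
for v in range(100,285):
    c=np.where(l[v]==k)[0]
    if len(c): P[0].append(W[v,c[0]]);P[1].append(W[v,c[-1]])
for q in P:
    vx,vy,x0,y0=cv2.fitLine(np.array(q)[:,:2].astype(np.float32),cv2.DIST_HUBER,0,.01,.01).ravel(); print("yaw",np.arctan(vy/vx),x0,y0)
s=state(); M=R.from_rotvec(s["tool_rot"]).as_matrix(); print(M.round(4).tolist(), "tool y yaw",np.arctan2(M[1,1],M[0,1]))
print("shift mm",(M.T@(np.array([.5095,-.204,.075-.011])-s["ee_pos"])*1e3).round(1))
```

```text
[  222    74   115   225 15490]
((0.5140278935432434, -0.20310372114181519), (0.21399109065532684, 0.09975343197584152), 11.429301261901855)
yaw 0.20080082 0.5154899 -0.25342056
yaw 0.19896832 0.49966878 -0.15582855
[[-0.2413, 0.9705, -0.0025], [0.9705, 0.2413, 0.0026], [0.0031, -0.0018, -1.0]] tool y yaw 0.24368263841040982
shift mm [ -4.5   2.6 131.8]
```

Yaw is 0.1995 rad (the fitted rectangle is 214 × 99.8 mm, matching the case), and the knob lies on the case's centre line. I'll turn 2.5°, descend, and part-close on the way.

>>> {"api": "servo_tool", "payload": {
  "commands": [
    [[-2,1,15],[0,0,1],0],
    [[-4.5,2.6,40],[0,0,2.5],0],
    [[-4.5,2.6,65],[0,0,2.5],0],
    [[-4.5,2.6,90],[0,0,2.5],0],
    [[-4.5,2.6,110],[0,0,2.5],0],
    [[-4.5,2.6,123],[0,0,2.5],0],
    [[-4.5,2.6,131],[0,0,2.5],0],
    [[-4.5,2.6,131],[0,0,2.5],0]
  ]
}}

```text
time: 2.2
ee_pos: [0.5074, -0.2047, 0.0631]
tool_rot: [-1.986, -2.425, 0.003]
wrist_force: [-0.4, 1.1, -0.5]
width: 0.0872
```

Run:
```python
from h import *
im,d,W,i=cam("wrist"); s=state(); print(s["time"],s["ee_pos"],s["wrist_force"]); blob(im,W,"red")
M=R.from_rotvec(s["tool_rot"]).as_matrix(); print("tool y yaw",np.arctan2(M[1,1],M[0,1]))
print("shift mm",(M.T@(np.array([.5095,-.204,.064])-s["ee_pos"])*1e3).round(1)); save("w2",im)
```

```text
2.25 [ 0.50864412 -0.20473037  0.06444701] [ 0.47190106 -0.68763777  0.86087796]
red px [282. 266.] [ 259  237   48   61 1977] med [ 0.5039 -0.205   0.0885] top mean [ 0.5085 -0.2042  0.0888] 1354 mid [ 0.5097 -0.2039  0.0883]
tool y yaw 0.1988629385549851
shift mm [0.5 1.  0.4]
```

View pics/w2.png

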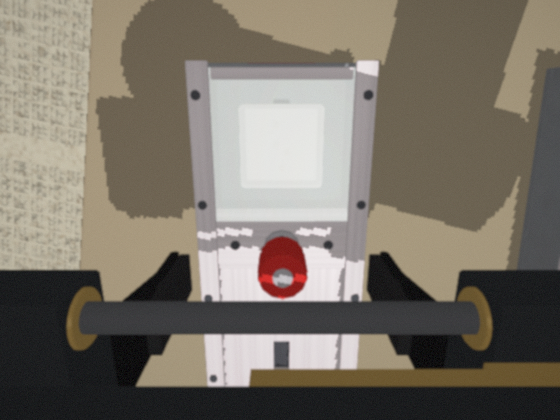

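The knob, at (282,266), is centred between the fingers. I'll close now with 35 N.

>>> {"api": "servo_tool", "payload": {
  "commands": [
    [[0.5,1,0],[0,0,0],120],
    [[0.5,1,0],[0,0,0],200],
    [[0.5,1,0],[0,0,0],255],
    [[0.5,1,0],[0,0,0],255],
    [[0.5,1,0],[0,0,0],255],
    [[0.5,1,0],[0,0,0],255],
    [[0.5,1,0],[0,0,0],255],
    [[0.5,1,0],[0,0,0],255]
  ],
  "newtons": 35
}}

```text
time: 2.92
ee_pos: [0.5095, -0.204, 0.0645]
tool_rot: [-1.987, -2.427, 0.001]
wrist_force: [-0.3, 0.3, 0.1]
width: 0.0415
```

>>> {"api": "servo_tool", "payload": {
  "commands": [
    [[0,0,0],[0,0,0],255],
    [[0,0,0],[0,0,0],255],
    [[0,0,0],[0,0,0],255],
    [[0,0,0],[0,0,0],255],
    [[0,0,0],[0,0,0],255],
    [[0,0,0],[0,0,0],255]
  ]
}}

```text
time: 3.42
ee_pos: [0.5095, -0.204, 0.0645]
tool_rot: [-1.987, -2.427, 0.001]
wrist_force: [-0.4, -0.1, -0.2]
width: 0.0038
```

The width reads 3.8 mm, which is less than the 25 mm knob, so I don't have it. I'll look.

Run:
```python
from h import *
for n in ("scene","wrist"):
    im,d,W,i=cam(n); blob(im,W,"red")
    if n=="scene": a=cv2.resize(im[150:300,140:340],(800,600),interpolation=cv2.INTER_CUBIC); save("s3",a)
    else: save("w3",im)
s=state(); print(s["ee_pos"],s["width"],s["joints"],s["joint_torque"],s["wrist_force"])
```

```text
red px [529. 186.] [524 183  13   7  56] med [0.7382 0.3577 0.0366] top mean [0.7384 0.3576 0.0369] 51 mid [0.7375 0.3588 0.0373]
red px [225. 233.] [218 224  15  17 165] med [ 0.5204 -0.2072  0.079 ] top mean [ 0.519  -0.2053  0.0892] 35 mid [ 0.5175 -0.2043  0.0897]
red px [283. 247.] [261 233  45  38 858] med [ 0.4996 -0.2059  0.0814] top mean [ 0.5007 -0.2044  0.0914] 217 mid [ 0.4893 -0.2044  0.1268]
red px [279. 287.] [276 282   7  10  64] med [ 0.5167 -0.2041  0.09  ] top mean [ 0.5032 -0.2053  0.1181] 8 mid [ 0.5027 -0.2054  0.1204]
[ 0.50952548 -0.2040166   0.06449152] 0.0015032546342664355 [-0.08682064  0.39354843 -0.35031003 -0.00298971 -0.83111941 -1.28299916] [ 2.80393815e-04 -3.54754293e+01  1.47527254e+01  3.31985749e+00
 -7.22044171e-02 -4.50303751e-04] [ 0.41712333 -0.65426709  0.28519562]
```

View pics/s3.png

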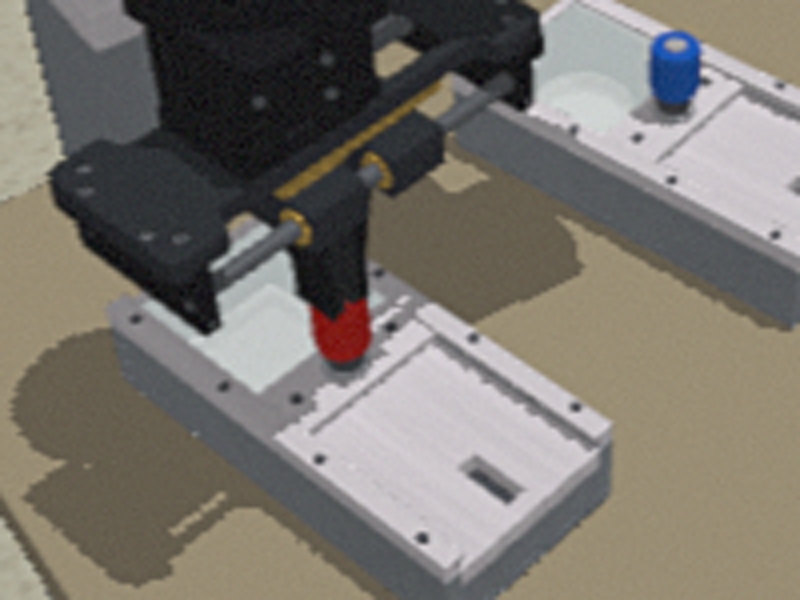

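View pics/w3.png

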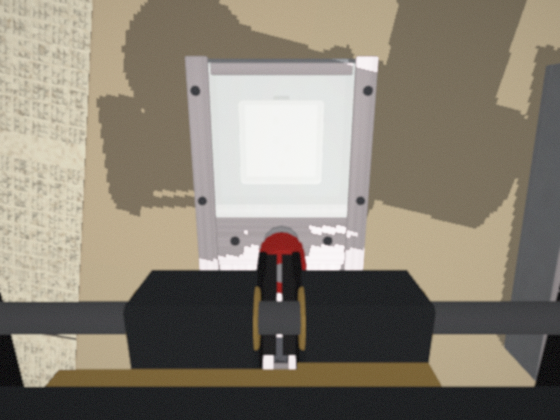

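The scene crop shows the shut fingertips ending at the knob's top (340,305), and the wrist view shows them over it. So the fingers sit above the knob, although TCP z reads 0.064. I'll measure the fingertips by depth.

Run:
```python
from h import *
im,d,W,i=cam("scene")
for v in range(206,248,2): print(v,[ (W[v,u].round(3).tolist(),im[v,u].tolist()) for u in (222,226,230)])
im,d,W,i=cam("wrist")
for v in (240,255,265,275,285,300): print(v,[(u,W[v,u].round(3).tolist(),im[v,u].tolist()) for u in (268,279,290)])
```

```text
206 [([0.551, -0.222, 0.173], [36, 40, 40]), ([0.549, -0.214, 0.167], [44, 45, 50]), ([0.518, -0.191, 0.13], [25, 24, 26])]
208 [([0.552, -0.223, 0.17], [30, 32, 35]), ([0.519, -0.199, 0.13], [30, 32, 35]), ([0.52, -0.193, 0.128], [26, 26, 23])]
210 [([0.553, -0.223, 0.166], [36, 38, 37]), ([0.519, -0.2, 0.126], [35, 35, 37]), ([0.519, -0.193, 0.123], [30, 28, 29])]
212 [([0.523, -0.209, 0.131], [30, 26, 28]), ([0.52, -0.201, 0.123], [33, 37, 37]), ([0.519, -0.193, 0.119], [37, 37, 34])]
214 [([0.522, -0.209, 0.126], [24, 23, 24]), ([0.518, -0.2, 0.117], [26, 28, 31]), ([0.519, -0.194, 0.114], [50, 49, 48])]
216 [([0.522, -0.21, 0.121], [25, 24, 28]), ([0.518, -0.201, 0.113], [35, 33, 35]), ([0.52, -0.195, 0.11], [43, 41, 43])]
218 [([0.522, -0.21, 0.117], [25, 28, 24]), ([0.518, -0.201, 0.109], [31, 34, 36]), ([0.519, -0.195, 0.106], [35, 32, 31])]
220 [([0.524, -0.212, 0.114], [18, 14, 21]), ([0.519, -0.202, 0.106], [31, 30, 32]), ([0.519, -0.195, 0.101], [28, 27, 30])]
222 [([0.522, -0.211, 0.108], [20, 20, 24]), ([0.518, -0.202, 0.1], [33, 31, 31]), ([0.518, -0.195, 0.095], [28, 
[... 1676 characters left out ...]
55 [(268, [0.502, -0.212, 0.091], [31, 23, 24]), (279, [0.501, -0.207, 0.09], [133, 30, 26]), (290, [0.498, -0.202, 0.095], [41, 25, 28])]
265 [(268, [0.501, -0.212, 0.103], [27, 28, 28]), (279, [0.507, -0.206, 0.09], [119, 111, 114]), (290, [0.5, -0.202, 0.101], [28, 25, 29])]
275 [(268, [0.502, -0.212, 0.112], [33, 31, 33]), (279, [0.512, -0.205, 0.09], [118, 117, 118]), (290, [0.499, -0.203, 0.113], [31, 29, 32])]
285 [(268, [0.502, -0.211, 0.121], [26, 26, 25]), (279, [0.517, -0.204, 0.09], [129, 30, 26]), (290, [0.5, -0.203, 0.121], [30, 29, 30])]
300 [(268, [0.501, -0.211, 0.133], [39, 40, 41]), (279, [0.554, -0.196, 0.04], [202, 193, 196]), (290, [0.499, -0.203, 0.134], [42, 39, 42])]
```

Both cameras put the real fingertips at z ≈ 0.091, about 35 mm above where the tool data (tips 8 mm ahead of the TCP) would place them. I'll trust the cameras. Before going lower I'll check how low the gripper body hangs.

Run:
```python
from h import *
s=state(); print(s["ee_pos"])
for n in ("scene","top","wrist"):
    im,d,W,i=cam(n)
    m=(im.max(-1)<60)&(W[...,2]>.06)&(np.hypot(W[...,0]-.51,W[...,1]+.204)<.13)&(W[...,2]<.3)
    p=W[m]
    yl=-(p[:,0]-.5095)*np.sin(.1995)+(p[:,1]+.204)*np.cos(.1995)
    print(n,len(p))
    for a in np.arange(-.12,.12,.015):
        q=p[(yl>=a)&(yl<a+.015)]
        if len(q)>5: print("  lat %.3f"%a,len(q),"z2%% %.3f z98 %.3f"%tuple(np.percentile(q[:,2],[2,98])),"x %.3f %.3f"%tuple(np.percentile(q[:,0],[2,98])))
```

```text
[ 0.50954214 -0.20398668  0.06451561]
scene 5951
  lat -0.105 346 z2% 0.184 z98 0.205 x 0.500 0.566
  lat -0.090 558 z2% 0.164 z98 0.204 x 0.495 0.565
  lat -0.075 318 z2% 0.197 z98 0.205 x 0.495 0.560
  lat -0.060 1034 z2% 0.198 z98 0.262 x 0.494 0.555
  lat -0.045 820 z2% 0.168 z98 0.295 x 0.488 0.555
  lat -0.030 572 z2% 0.167 z98 0.272 x 0.492 0.553
  lat -0.015 614 z2% 0.096 z98 0.271 x 0.507 0.550
  lat 0.000 501 z2% 0.096 z98 0.271 x 0.518 0.547
  lat 0.015 228 z2% 0.168 z98 0.271 x 0.526 0.544
  lat 0.030 67 z2% 0.170 z98 0.204 x 0.523 0.541
  lat 0.045 72 z2% 0.178 z98 0.205 x 0.473 0.526
  lat 0.060 324 z2% 0.192 z98 0.205 x 0.471 0.533
  lat 0.075 459 z2% 0.164 z98 0.205 x 0.462 0.531
  lat 0.090 38 z2% 0.187 z98 0.205 x 0.461 0.527
top 1375
  lat -0.090 137 z2% 0.200 z98 0.205 x 0.491 0.533
  lat -0.075 95 z2% 0.178 z98 0.205 x 0.489 0.520
  lat -0.060 27 z2% 0.176 z98 0.263 x 0.486 0.498
  lat -0.045 75 z2% 0.177 z98 0.262 x 0.481 0.494
  lat -0.030 80 z2% 0.182 z98 0.275 x 0.478 0.489
  lat -0.015 52 z2% 0.182 z98 0.296 x 0.472 0.486
  lat 0.000 81 z2% 0.182 z98 0.298 x
[... 234 characters left out ...]
199 z98 0.206 x 0.457 0.523
  lat 0.090 63 z2% 0.201 z98 0.205 x 0.459 0.522
wrist 45232
  lat -0.090 875 z2% 0.161 z98 0.168 x 0.510 0.528
  lat -0.075 12 z2% 0.173 z98 0.178 x 0.491 0.498
  lat -0.060 1629 z2% 0.193 z98 0.201 x 0.493 0.496
  lat -0.045 4339 z2% 0.169 z98 0.201 x 0.479 0.494
  lat -0.030 8959 z2% 0.168 z98 0.201 x 0.476 0.492
  lat -0.015 7501 z2% 0.101 z98 0.201 x 0.474 0.515
  lat 0.000 8178 z2% 0.103 z98 0.201 x 0.470 0.511
  lat 0.015 8573 z2% 0.168 z98 0.201 x 0.467 0.482
  lat 0.030 3006 z2% 0.174 z98 0.201 x 0.467 0.479
  lat 0.045 1154 z2% 0.193 z98 0.201 x 0.474 0.476
  lat 0.060 16 z2% 0.173 z98 0.178 x 0.464 0.472
  lat 0.075 990 z2% 0.161 z98 0.169 x 0.468 0.496
```

The body bottom is at 0.161, which is 70 mm above the tips as documented. So the hand itself is right, but the real TCP sits about 34 mm further back than reported. I'll open, shift +1.8 mm in x, descend part-way and check before closing.

>>> {"api": "servo_tool", "payload": {
  "commands": [
    [[1.5,0,-2],[0,0,0],80],
    [[1.5,0,-2],[0,0,0],80],
    [[1.5,0,-2],[0,0,0],80],
    [[1.5,0,-2],[0,0,0],80],
    [[1.5,0,-2],[0,0,0],80],
    [[1.5,0,-2],[0,0,0],80],
    [[1.5,0,-2],[0,0,0],80],
    [[1.5,0,-2],[0,0,0],80]
  ]
}}

```text
time: 4.43
ee_pos: [0.5092, -0.2025, 0.0665]
tool_rot: [-1.987, -2.427, 0.001]
wrist_force: [-0.3, 0.4, -0.1]
width: 0.0458
```

>>> {"api": "servo_tool", "payload": {
  "commands": [
    [[0,0,2],[0,0,0],80],
    [[0,0,8],[0,0,0],80],
    [[0,0,15],[0,0,0],80],
    [[0,0,22],[0,0,0],80],
    [[0,0,28],[0,0,0],80],
    [[0,0,32],[0,0,0],80],
    [[0,0,33],[0,0,0],80]
  ]
}}

```text
time: 5.02
ee_pos: [0.5083, -0.2024, 0.0322]
tool_rot: [-1.986, -2.426, 0.003]
wrist_force: [0.0, -0.2, 0.7]
width: 0.0598
```

Run:
```python
from h import *
s=state(); print(s["ee_pos"],s["width"],s["wrist_force"])
im,d,W,i=cam("wrist"); blob(im,W,"red"); 
im2,_,W2,_=cam("scene"); blob(im2,W2,"red")
a=np.hstack([cv2.resize(im[150:400,130:430],(400,333)),cv2.resize(im2[150:275,150:300],(400,333),interpolation=cv2.INTER_CUBIC)]); save("c4",a)
```

```text
[ 0.50833422 -0.20236262  0.03220427] 0.059773480123425426 [ 0.01777588 -0.21998858  0.66829434]
red px [278. 281.] [ 250  257   57   45 1996] med [ 0.501  -0.2058  0.0851] top mean [ 0.5025 -0.2054  0.0885] 957 mid [ 0.5034 -0.2045  0.088 ]
red px [529. 186.] [524 183  13   7  56] med [0.7387 0.357  0.0369] top mean [0.7381 0.3556 0.0378] 49 mid [0.7445 0.3412 0.0519]
red px [226. 231.] [218 220  15  21 199] med [ 0.52   -0.206   0.0823] top mean [ 0.5155 -0.2033  0.0896] 73 mid [ 0.5271 -0.2112  0.1145]
```

View pics/c4.png

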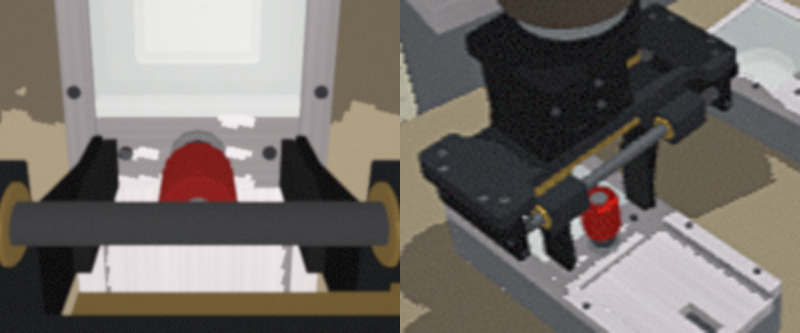

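The fingers now flank the knob, which is at (198,180) in the left crop and (600,215) in the right. Closing.

>>> {"api": "servo_tool", "payload": {
  "commands": [
    [[0,1,0],[0,0,0],255],
    [[0,1,0],[0,0,0],255],
    [[0,1,0],[0,0,0],255],
    [[0,1,0],[0,0,0],255],
    [[0,1,0],[0,0,0],255],
    [[0,1,0],[0,0,0],255],
    [[0,1,0],[0,0,0],255],
    [[0,1,0],[0,0,0],255]
  ],
  "newtons": 35
}}

```text
time: 5.78
ee_pos: [0.51, -0.2025, 0.0332]
tool_rot: [-1.987, -2.427, 0.002]
wrist_force: [-0.5, -2.4, 1.0]
width: 0.0245
```

Gripped at 24.5 mm. I'll pull up 12 mm.

>>> {"api": "servo_tool", "payload": {
  "commands": [
    [[-0.5,0,-2],[0,0,0],255],
    [[-0.5,0,-4],[0,0,0],255],
    [[-0.5,0,-6],[0,0,0],255],
    [[-0.5,0,-8],[0,0,0],255],
    [[-0.5,0,-10],[0,0,0],255],
    [[-0.5,0,-12],[0,0,0],255],
    [[-0.5,0,-12],[0,0,0],255]
  ]
}}

```text
time: 6.37
ee_pos: [0.5099, -0.2026, 0.0451]
tool_rot: [-1.986, -2.427, 0.001]
wrist_force: [1.6, 1.7, -8.6]
width: 0.024
```

Run:
```python
from h import *
s=state(); print(s["ee_pos"],s["width"],s["wrist_force"])
im,d,W,i=cam("scene"); blob(im,W,"red")
im,d,W,i=cam("wrist"); blob(im,W,"red")
M=R.from_rotvec(s["tool_rot"]).as_matrix(); print(M.round(4).tolist(),"tool y yaw",np.arctan2(M[1,1],M[0,1]))
```

```text
[ 0.50994525 -0.20264228  0.0450919 ] 0.02402852582127591 [ 1.59750061  1.68628587 -8.56930783]
red px [529. 186.] [524 183  13   7  55] med [0.7391 0.3569 0.0372] top mean [0.7385 0.3555 0.0379] 48 mid [0.7449 0.3401 0.0524]
red px [227. 226.] [221 217  12  19 159] med [ 0.5212 -0.2037  0.0925] top mean [ 0.5187 -0.2026  0.1008] 52 mid [ 0.5178 -0.2026  0.1034]
red px [279. 279.] [ 248  253   63   49 2252] med [ 0.5016 -0.2059  0.0973] top mean [ 0.5034 -0.2052  0.1003] 1113 mid [ 0.5044 -0.2044  0.1038]
[[-0.1976, 0.9803, -0.0049], [0.9803, 0.1977, 0.0028], [0.0037, -0.0043, -1.0]] tool y yaw 0.19896668143509322
```

The knob rose 12 mm and the pull is 8.6 N, as the spring predicts. Now I'll slide 86 mm along tool y.

>>> {"api": "servo_tool", "payload": {
  "commands": [
    [[0,3,0],[0,0,0],255],
    [[0,9,0],[0,0,0],255],
    [[0,16,0],[0,0,0],255],
    [[0,23,-0.1],[0,0,0],255],
    [[0,30,-0.1],[0,0,0],255],
    [[0,37,-0.2],[0,0,0],255],
    [[0,43,-0.2],[0,0,0],255],
    [[0,45,-0.2],[0,0,0],255]
  ]
}}

```text
time: 7.13
ee_pos: [0.5552, -0.1934, 0.0447]
tool_rot: [-1.986, -2.427, 0.001]
wrist_force: [-1.4, -0.3, -8.5]
width: 0.0238
```

>>> {"api": "servo_tool", "payload": {
  "commands": [
    [[0,5,-0.2],[0,0,0],255],
    [[0,11,-0.2],[0,0,0],255],
    [[0,18,-0.2],[0,0,0],255],
    [[0,25,-0.3],[0,0,0],255],
    [[0,31,-0.3],[0,0,0],255],
    [[0,37,-0.4],[0,0,0],255],
    [[0,40,-0.4],[0,0,0],255],
    [[0,40,-0.4],[0,0,0],255]
  ]
}}

```text
time: 7.8
ee_pos: [0.5959, -0.1852, 0.0449]
tool_rot: [-1.986, -2.429, -0.001]
wrist_force: [1.5, 0.2, -7.5]
width: 0.0244
```

Run:
```python
from h import *
s=state(); print(s["ee_pos"],s["width"],s["wrist_force"], "travel",(s["ee_pos"]-[.5099,-.2026,.0451])@[np.cos(.1995),np.sin(.1995),0])
im,d,W,i=cam("scene"); blob(im,W,"red")
im,d,W,i=cam("wrist"); blob(im,W,"red")
```

```text
[ 0.59591755 -0.18523517  0.04489089] 0.024374023014276776 [ 1.46158763  0.2449632  -7.46950536] travel 0.08775280750668293
red px [529. 186.] [524 183  13   7  53] med [0.7388 0.356  0.037 ] top mean [0.7379 0.3561 0.0372] 44 mid [0.7371 0.3567 0.0375]
red px [265. 254.] [260 246  11  16 123] med [ 0.6077 -0.1865  0.0902] top mean [ 0.6145 -0.1905  0.1101] 23 mid [ 0.6225 -0.1971  0.1226]
red px [279. 279.] [ 248  253   63   48 2254] med [ 0.5873 -0.1885  0.0975] top mean [ 0.589  -0.1879  0.1003] 1144 mid [ 0.5904 -0.1871  0.1036]
```

Travel is 87.5 mm and the knob is still up. I'll back 1 mm, then release.

>>> {"api": "servo_tool", "payload": {
  "commands": [
    [[0,-1,0],[0,0,0],255],
    [[0,-1,0],[0,0,0],120],
    [[0,-1,0],[0,0,0],80],
    [[0,-1,0],[0,0,0],80],
    [[0,-1,0],[0,0,0],80],
    [[0,-1,0],[0,0,0],80],
    [[0,-1,0],[0,0,0],80],
    [[0,-1,0],[0,0,0],80]
  ]
}}

```text
time: 8.57
ee_pos: [0.5947, -0.1856, 0.0455]
tool_rot: [-1.987, -2.429, -0.001]
wrist_force: [-0.4, 0.4, -0.3]
width: 0.0575
```

>>> {"api": "servo_tool", "payload": {
  "commands": [
    [[0,0,-3],[0,0,0],80],
    [[0,0,-15],[0,0,0],80],
    [[0,0,-40],[0,0,0],80],
    [[0,0,-70],[0,0,0],80],
    [[0,0,-100],[0,0,0],80],
    [[0,-20,-125],[0,0,0],80],
    [[0,-30,-135],[0,0,0],80],
    [[0,-30,-135],[0,0,0],80]
  ]
}}

```text
time: 9.23
ee_pos: [0.5655, -0.1925, 0.1841]
tool_rot: [1.988, 2.43, 0.006]
wrist_force: [0.1, -0.6, 0.4]
width: 0.0596
```

Run:
```python
from h import *
s=state(); print(s["time"],s["ee_pos"],s["width"],s["wrist_force"])
im,d,W,i=cam("wrist"); blob(im,W,"red"); blob(im,W,"blue")
im2,_,W2,_=cam("scene"); blob(im2,W2,"red"); blob(im2,W2,"blue")
a=np.hstack([cv2.resize(im[0:420],(400,300)),cv2.resize(im2[130:310,140:380],(400,300),interpolation=cv2.INTER_CUBIC)]); save("c5",a)
```

```text
9.2333 [ 0.5655473  -0.19252775  0.18411794] 0.05956144350699768 [ 0.10005524 -0.58920806  0.40182713]
red px [280. 234.] [267 218  27  35 662] med [ 0.5898 -0.1877  0.0888] top mean [ 0.5945 -0.1869  0.0891] 477 mid [ 0.595  -0.1867  0.0888]
blue px [549. 129.] [536 114  24  30 573] med [0.4655 0.005  0.0766] top mean [0.4675 0.0055 0.0862] 119 mid [0.4668 0.0068 0.0874]
red px [529. 186.] [524 183  13   7  53] med [0.7387 0.356  0.0369] top mean [0.7387 0.3564 0.0371] 47 mid [0.7376 0.3582 0.0375]
red px [262. 256.] [254 245  15  22 242] med [ 0.6029 -0.1903  0.085 ] top mean [ 0.5975 -0.187   0.089 ] 112 mid [ 0.5962 -0.1864  0.0889]
blue px [308. 167.] [303 158  12  18 169] med [0.4708 0.0116 0.0828] top mean [0.4658 0.0153 0.0893] 61 mid [0.4643 0.0154 0.089 ]
blue px [393. 259.] [371 246  38  35  54] med [0.692  0.0368 0.0053] top mean [0.692  0.0426 0.0074] 24 mid [0.696  0.0166 0.0079]
```

View pics/c5.png

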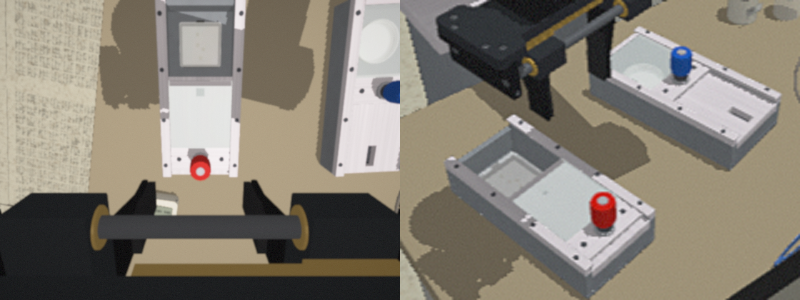

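The knob top is back at z = 0.089, so the pin is fully down. The cover is 87 mm open, the bay is uncovered and the blue knob hasn't moved. Handing in.

```bash
python3 -c "from workcell import order; print(order.finish_job())"
```

```text
the job is handed in; nothing more can be done
None
```

The red case is open and locked, and the job was handed in at about 9.3 s. I pulled the red knob up 12 mm, slid the cover about 87 mm away from the robot with it held up, then let go and backed clear.

**Last checks:**
- **Red pin:** the knob top is back at z = 0.089, the same as at the start. Resting on the plain plate it would sit 8 mm higher, so the pin is down in the slot.
- **Red cover:** wrist and scene cameras put the opening at about 87 mm, inside the 77–95 mm slot range; the target was 86 mm.
- **Blue case:** the knob has not moved in the scene camera, and the cover is shut.
- **Robot:** the gripper is clear of everything, and the wrist force is about zero. The highest wrist force I read, between moves, was about 9 N.

**What disagreed:** the reported tool position did not match the real fingertips, which stood about 35 mm higher than the tool data implies. My first grip therefore closed on nothing just above the knob, without measurable force. I measured the fingertips in the camera depth, went lower and gripped again.

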